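# Tap a lens cell to the centre of its seat and close the retaining frame over it

## Robot

A 6-joint arm with a two-finger parallel gripper is mounted at the origin on the work surface; the furniture and walls round the work are solid. World frame = base frame: x ahead of the robot, y to its left, z up, the work surface at z = 0. Lengths are in mm, angles in rad, forces in N, time in s.
With the tool pointing down it reaches from about 275 to 725 mm from the base axis. Payload 15.9 kg.
Tool frame: the origin (TCP) lies on the centre line of the jaws, within the pads' length; the fingertips stand 19 mm ahead of it and the grasp point (between the pads) is the TCP; z points along the fingers, y is the line along which they close (so a half turn about z gives the same grasp; the last joint's range is limited). The gripper opens to 85 mm and grips with 20 to 120 N. Pads are 22 mm wide; open, the fingers measure 114 mm over their backs; the gripper's body (76 mm by 85 mm) begins 54 mm behind the grasp point. The pads swing forward as they close: fully open they stand 13 mm farther back than shut.
Start: joints at [-1.224, 0.213, -0.034, 1.323, 0, 1.571], TCP at [169.938, -470.22, 250.306] pointing down, gripper open.
Joint ranges: [-2.98, 2.98], [-0.74, 1.72], [-1.14, 1.35], [-2.1, 2.04], [-1.57, 1.44], [-3.14, 3.14]. Speed limits (rad/s): [1.89, 1.89, 2.39, 2.57, 3.14, 3.14].

## Interface

Orientations are given as a unit quaternion [x, y, z, w].
In Python, from station import manip gives the robot as it stands.
- The arm moves only by the tool jog_arm, never from a script. Its argument "plan" is a list of rows, each a list of 4 numbers: the shift along the world's x, y, z in m, then the turn about the world's z in rad. A call has 1 to 12 rows; each row is the pose to reach, as a shift and turn from the pose commanded when the call began; what a row does not reach only later rows make up. A row lasts 1/10 s, in which the tool goes at most 50 mm and 8.59 degrees, less where a joint would pass 70% of its speed; a pose out of reach is approached as far as the arm can. A call with a gripper value outside its range is refused whole. "hand" is the opening, from 0 (shut) to 1 (fully open), set as the call begins (left out, the last holds). The fingers move at their own pace and stop on an object; the grip force is fixed at half the most. Time passes only in rows, so rows that repeat a pose let the fingers close. It gives the time, the measured TCP pose, the force, the opening and the grip force at its end, in the units of the state.
- manip.sense(): the state, without advancing time (a new reading comes with each control period).
- manip.snapshot(name): name is "scene" or "top" or "wrist"; returns the picture (400x640x3 uint8, red, green, blue); there is no depth.
- manip.camera_model(name): a dict with "mtx" (3x3 intrinsics, pixels), "rvec" (rotation vector, rad) and "tvec" (3), from world to camera coordinates, as OpenCV has them. Camera axes: x right, y down, z forward; pixel columns grow to the right and rows downward; lengths in mm; the calibration is good to about 2 mm. A picture is of the moment at which its call begins: read the wrist's pose just before it. camera_model takes no time and is no camera call; for the wrist camera it gives the pose at the moment of the call.
- manip.close_job(): hands the job in; it is judged then, once.
The state is a dict: "clock": time; "joints": joint angles; "qvel": joint speeds; "joint_torque": joint torques, N m; "ee_pos": TCP position; "orientation": TCP orientation; "force": force on the tool from outside, world axes, zero at the start; "wrist_torque": the same for the moment, N m; "gripper_width": opening from 0.0 (shut) to 1.0 (fully open); "grip_force": force on a finger pad.
Only numpy, scipy, OpenCV 4.12 (cv2) and the standard library are available. Lean on these libraries where they do the work, as an engineer would, in place of code of your own. Each camera call takes 0.05 s, during which the arm holds its last target. There are 200 camera calls.

## Task

The round lens cell was set down off-centre on the soft gasket of the hinged lens mount. Nudge it gently by its rim, from whichever sides it needs, until it stays centred in the white engraved ring when you let go, without touching the glass or lifting it; then swing the open retaining frame down over it by its bar until the frame is fully shut, never forcing the frame onto the cell, and leave everything else alone.

Things in the scene. Friction and masses are not known exactly. Their poses are not given: they have to be found in the camera images.
- lens_cell: loose black round lens cell, 96 mm diameter, 18 mm thick, 0.3 to 0.8 kg; origin: centre of its underside, z up. Too wide to grip: push its rim. It rests on a soft gasket that shears 1 to 8 mm under a sideways push before the cell slides, and springs back by as much, with the cell, when the push ends. Sliding takes 1.5 to 6 N; over 12 N cracks the lens
- lens_glass: amber domed glass, 72 mm diameter, in an 80 mm steel ring, fixed in the top of the lens cell, rising 3.3 mm above it; not to be touched. Origin as that of the lens cell
- seat_mark (a point): centre of the seat and of the white engraved ring (112 mm outer diameter) on the grey mount plate, 18 mm above the bench; the origin of a centred cell lies here. Mount axes: z up, +y towards the frame hinge. The fixed plate is 160 mm along x, spans y -85 to +120 mm, 12 mm thick; brass studs 15 mm high stand on it at x +-62, y -64 mm
- frame (a joint): angle of the square aluminium retaining frame: 0 fully shut, flat; starts near 2 rad, leaning back past upright. Stiff hinge, no catch: stays where left; 2 to 5 N at the bar moves it. 144 mm plate, 15 mm thick, its 101 mm bore drops over the cell's rim; shut, it spans 27 to 42 mm above the bench. Lands on a cell that is over 2.5 mm off-centre
- frame_hinge (a point): middle of the frame's hinge axis, 108 mm on the mount's +y side of seat_mark, 33 mm above the bench; the axis is the mount's x. Axes as the mount's. Two hinge lugs at x +-62 mm, 38 mm high
- pull_bar (a point): middle of the round steel bar, 10 mm thick, 90 mm long, along the mount's x, at the frame's free edge; 216 mm from the hinge axis and, shut, 6 mm above that axis; about 30 mm free between bar and plate. Shut, it is 39 mm above the bench, 108 mm on the mount's -y side of seat_mark
- beaker: bystander: clear empty beaker, 45 mm wide, 57 mm high, loose behind the mount; origin: centre of its underside

How it is judged:
By the outcome, as a careful person would: the job done as asked, in the order asked, and still so for the second after the job is handed in, with the robot touching nothing.
It also fails if it takes over 72 s, if anything falls off the work surface, if the arm or the gripper's body presses on something with over 40 N, if the wrist force passes 120 N, or if a joint passes its speed limit or range.

## Working session

There is one attempt and no reset: what is moved stays moved. The work goes in short steps, Python scripts to look and compute and a tool call to move; the robot and the scene stay as the last step left them, time stands still between calls to the robot, and variables do not carry over. Pictures are saved under pics/ and viewed, at most 10 in all, crops included, and the job is handed in when it is done.

Besides the shell and the picture viewer there is one more tool, called after "Emit:" as name([rows], argument=value, ...), one row to a line, values as JSON. jog_arm: Moves the arm, as the interface text tells. Its arguments: {"type":"object","properties":{"plan":{"type":"array"},"hand":{"type":"number"}},"required":["plan"]}

```bash
mkdir -p pics
python3 - <<'E'
from station import manip
import cv2,numpy as np
for n in("scene","top"):
    im=manip.snapshot(n); cv2.imwrite(f"pics/{n}0.png",im[:,:,::-1]); 
    m=manip.camera_model(n); R=cv2.Rodrigues(np.array(m["rvec"],float))[0]
    print(n,np.round(m["mtx"],1).tolist(),(-R.T@np.array(m["tvec"]).ravel()).round(0),R[2].round(2))
s=manip.sense();print({k:np.round(v,3) for k,v in s.items()})
E
```

```text
scene [[494.8, 0.0, 320.4], [0.0, 494.8, 204.3], [0.0, 0.0, 1.0]] [262. 382. 713.] [ 0.41 -0.49 -0.77]
top [[474.7, 0.0, 328.8], [0.0, 474.7, 194.3], [0.0, 0.0, 1.0]] [469. -52. 892.] [ 0.18 -0.01 -0.98]
{'clock': np.float64(0.1), 'joints': array([-1.224,  0.213, -0.035,  1.324, -0.   ,  1.571]), 'qvel': array([ 0.001, -0.001,  0.001,  0.001, -0.001,  0.   ]), 'joint_torque': array([-1.0000e-03, -6.8725e+01,  4.8780e+01,  1.2000e-02,  0.0000e+00,
        0.0000e+00]), 'ee_pos': array([ 169.853, -469.976,  249.878]), 'orientation': array([ 0.985,  0.173, -0.   , -0.   ]), 'force': array([-0.919,  0.097,  0.104]), 'wrist_torque': array([0.033, 0.01 , 0.058]), 'grip_force': np.float64(0.0), 'gripper_width': np.float64(1.003)}
```

View pics/scene0.png

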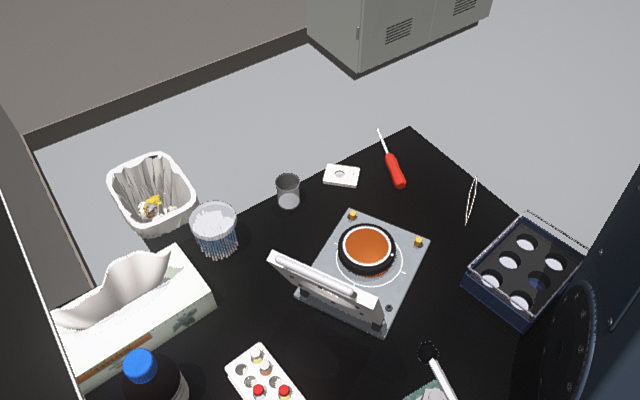

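View pics/top0.png

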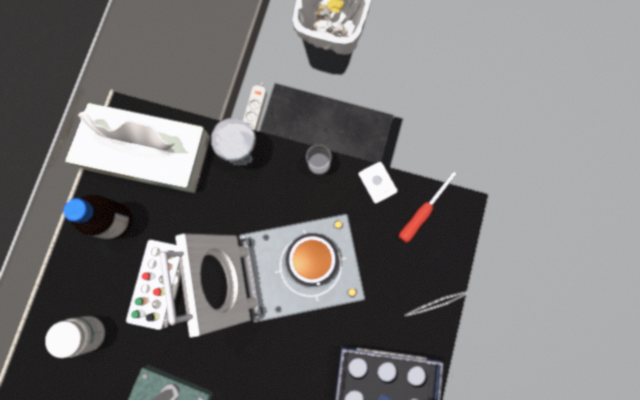

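Scene: the mount plate is at about (370,260), with the cell at (367,248) and the frame leaning back at (330,285). Top: the cell is at (312,258), studs at (338,225) and (352,292), bar at (172,285), hinge at about (250,275) and beaker at (235,140). The mount's −y points right in the image.

```bash
cat > h.py <<'E'
import cv2,numpy as np
from station import manip
def cam(n):
    m=manip.camera_model(n); R=cv2.Rodrigues(np.array(m["rvec"],float))[0]
    return np.array(m["mtx"],float),R,np.array(m["tvec"],float).ravel()
def ray(c,uv):
    K,R,t=c; uv=np.atleast_2d(uv).astype(float)
    d=np.c_[uv,np.ones(len(uv))]@np.linalg.inv(K).T@R
    return -R.T@t,d
def onz(c,uv,z):
    o,d=ray(c,uv); return o+d*((z-o[2])/d[:,2])[:,None]
def tri(cs,uvs):
    A=0;b=0
    for c,uv in zip(cs,uvs):
        o,d=ray(c,uv); d=d[0]/np.linalg.norm(d[0]); P=np.eye(3)-np.outer(d,d); A=A+P;b=b+P@o
    return np.linalg.solve(A,b)
def proj(c,X):
    K,R,t=c; p=(np.atleast_2d(X)@R.T+t)@K.T; return p[:,:2]/p[:,2:]
def circ(P):
    A=np.c_[2*P[:,:2],np.ones(len(P))]; s=np.linalg.lstsq(A,(P[:,:2]**2).sum(1),rcond=None)[0]
    return s[:2],np.sqrt(s[2]+s[:2]@s[:2])
def blobs(mask,amin=8):
    n,l,st,ce=cv2.connectedComponentsWithStats(mask.astype(np.uint8)); return [(st[i,4],ce[i].round(1)) for i in range(1,n) if st[i,4]>=amin]
E
python3 - <<'E'
from h import *
for n in("scene","top"):
    im=cv2.imread(f"pics/{n}0.png"); c=cam(n)
    hsv=cv2.cvtColor(im,cv2.COLOR_BGR2HSV)
    h,s,v=cv2.split(hsv)
    brass=(h>15)&(h<32)&(s>110)&(v>100); amber=(h<16)&(s>130)&(v>90)
    for nm,m in(("brass",brass),("amber",amber)):
        for a,ce in blobs(m): print(n,nm,a,ce,onz(c,ce,33 if nm=="brass" else 38)[0].round(1))
t=cv2.imread("pics/top0.png")[195:345,150:380]; s=cv2.imread("pics/scene0.png")[195:345,255:445]
cv2.imwrite("pics/crop1.png",np.vstack([cv2.resize(t,None,fx=3,fy=2.0*1,interpolation=2)[:0],cv2.resize(t,(690,450),interpolation=2)]))
E
```

```text
scene brass 102 [153.9 199.6] [860.8 134.7  33. ]
scene brass 17 [145.2 207.7] [857.6 156.4  33. ]
scene brass 47 [352.1 214.9] [565.2 -65.1  33. ]
scene brass 13 [148.  215.3] [839.8 164.   33. ]
scene brass 54 [417.6 241.2] [446.4 -90.6  33. ]
scene amber 423 [394.8 170.8] [ 565.6 -196.4   38. ]
scene amber 1138 [366.4 245.5] [505.4 -25.7  38. ]
scene amber 37 [378.2 273.7] [458.8   6.1  38. ]
scene amber 66 [140.  340.3] [658.  316.9  38. ]
scene amber 16 [122.2 350.6] [664.8 342.7  38. ]
scene amber 135 [ 91.8 371.3] [672.2 387.8  38. ]
scene amber 91 [257.7 389.4] [478.  258.5  38. ]
scene amber 95 [283.5 390.1] [450.5 236.8  38. ]
top brass 152 [335.2   4.9] [1007.2  -65.6   33. ]
top brass 26 [338.  224.3] [570.1 -74.4  33. ]
top brass 120 [298.6 263. ] [499.6  -4.4  33. ]
top brass 25 [351.9 292. ] [449.8 -99.9  33. ]
top amber 580 [415.5 222.2] [ 575.  -214.7   38. ]
top amber 953 [313.8 258.5] [507.7 -31.6  38. ]
top amber 31 [145.5 275.6] [474.4 265.3  38. ]
top amber 34 [156.8 291.5] [447.1 243.4  38. ]
```

View pics/crop1.png

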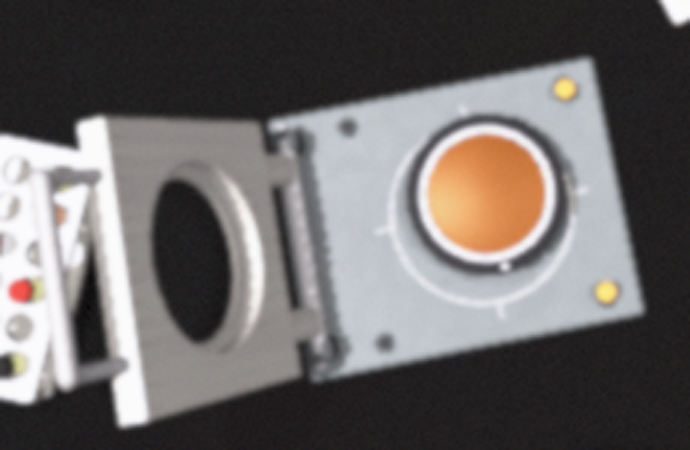

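Emit:
jog_arm([
  [0.03, 0.035, 0.02, 0],
  [0.06, 0.075, 0.04, 0],
  [0.09, 0.115, 0.06, 0],
  [0.12, 0.155, 0.07, 0],
  [0.15, 0.195, 0.08, 0],
  [0.18, 0.235, 0.08, 0],
  [0.21, 0.28, 0.08, 0],
  [0.24, 0.32, 0.08, 0],
  [0.27, 0.36, 0.08, 0],
  [0.29, 0.4, 0.08, 0],
  [0.31, 0.43, 0.08, 0],
  [0.32, 0.44, 0.08, 0],
], hand=0)

```text
clock: 1.3
ee_pos: [491.1, -26.9, 329.7]
orientation: [0.985, 0.174, -0.0, -0.0]
force: [0.5, -0.1, 0.6]
gripper_width: -0.002
grip_force: 0.0
```

Run:
```python
from h import *
s=manip.sense();c=cam("wrist"); im=manip.snapshot("wrist")
np.savez("w1.npz",K=c[0],R=c[1],t=c[2]); cv2.imwrite("pics/w1.png",im[:,:,::-1])
print(s["clock"],s["ee_pos"],s["joints"].round(2) if hasattr(s["joints"],"round") else s["joints"],s["force"]); print((-c[1].T@c[2]).round(1),c[1].round(2),c[0][0])
```

```text
1.3 [491.11706221 -26.85521492 329.66984793] [-0.06  0.2   0.15  1.52  0.    2.74] [ 0.48933622 -0.06701411  0.58677741]
[557.3  -2.7 452.3] [[ 0.34 -0.94 -0.  ]
 [-0.9  -0.33  0.27]
 [-0.26 -0.09 -0.96]] [310.06477198   0.         312.78298902]
```

View pics/w1.png

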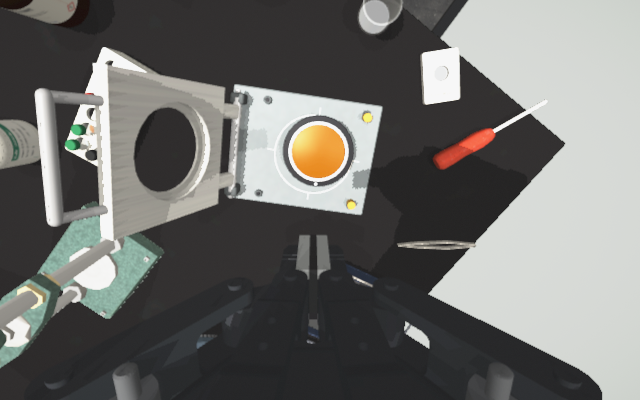

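```bash
cat >> h.py <<'E'
from scipy.ndimage import map_coordinates as mc
def fitring(g,c,c0,z,r0,r1,kind,n=90):
    """scan radially about c0 on plane z for the bright line ('line') or bright->dark edge ('fall'); robust circle fit"""
    rs=np.arange(r0,r1,.25)
    for it in range(3):
        P=[];
        for a in np.linspace(0,2*np.pi,n,endpoint=False):
            X=np.c_[c0[0]+rs*np.cos(a),c0[1]+rs*np.sin(a),np.full(len(rs),z)]
            q=proj(c,X); v=mc(g,[q[:,1],q[:,0]],order=1)
            if kind=="line":
                b=np.linspace(v[:4].mean(),v[-4:].mean(),len(v)); w=v-b; i=w.argmax(); ok=w[i]>10
                if ok: k=np.clip(w,0,None)*(abs(rs-rs[i])<2.5); P.append([*(X[:,:2]*k[:,None]).sum(0)/k.sum()])
            else:
                d=-np.gradient(cv2.GaussianBlur(v[:,None],(1,9),2).ravel()); i=d.argmax()
                if d[i]>3 and 2<i<len(rs)-3: P.append(X[i,:2])
        P=np.array(P)
        if len(P)<12: return None
        for _ in range(6):
            cc,r=circ(P); e=abs(np.hypot(*(P-cc).T)-r); P=P[e<max(.6,2*np.median(e))]
        c0=cc
    return cc.round(2),round(r,2),len(P)
def measure(n,im,c,seat0,cell0):
    g=im.astype(np.float32).mean(2); h=cv2.cvtColor(im,cv2.COLOR_RGB2HSV)
    ring=fitring(g,c,seat0,18,51.5,60,"line"); steel=fitring(g,c,cell0,36,37.5,44,"fall")
    cell=fitring(-g,c,cell0,36,44.5,52,"fall")
    am=((h[...,0]<18)&(h[...,1]>120)&(h[...,2]>90)).astype(np.uint8)
    q=proj(c,[*cell0,36])[0]; cs=[k for k in cv2.findContours(am,0,1)[0] if cv2.pointPolygonTest(k,tuple(q),True)>-5]
    gl=None
    if cs: k=max(cs,key=cv2.contourArea).reshape(-1,2); x,r=circ(onz(c,k,36)); gl=(x.round(2),round(r,2))
    print(n,"ring",ring,"steel",steel,"cell",cell,"glass",gl); return ring,steel
E
python3 - <<'E'
from h import *
d=np.load("w1.npz"); cw=(d["K"],d["R"],d["t"]); L={"wrist":(cw,"w1"),"top":(cam("top"),"top0"),"scene":(cam("scene"),"scene0")}
S={}
for n,(c,f) in L.items():
    im=cv2.imread(f"pics/{f}.png")[:,:,::-1].copy()
    h,s,v=cv2.split(cv2.cvtColor(im,cv2.COLOR_RGB2HSV)); b=blobs((h>15)&(h<32)&(s>110)&(v>100))
    S[n]=[x for x in b]
    if n=="wrist": print([(a,ce.tolist(),onz(c,ce,33)[0].round(1).tolist()) for a,ce in b])
    measure(n,im,c,(495,-20),(506,-29))
uv={"wrist":[(368,117),(351.5,205)],"top":[(338,224.3),(351.9,292)],"scene":[(352.1,214.9),(417.6,241.2)]}
for n,cs in S.items():
    uv[n]=[min(cs,key=lambda k:np.hypot(*(k[1]-u)))[1] for u in uv[n]]
for i in(0,1):
    print(tri([L[n][0] for n in L],[uv[n][i] for n in L]).round(1),*[(n,m,tri([L[n][0],L[m][0]],[uv[n][i],uv[m][i]]).round(1)) for n,m in(("wrist","top"),("wrist","scene"))])
# bar ends in wrist/top
print("bar mid",tri([cw,L["top"][0]],[(51,158),(150+52/3,195+280/3)]).round(1))
E
```

```text
[(np.int32(68), [366.9, 117.0], [572.4, -72.3, 33.0]), (np.int32(2057), [318.4, 151.2], [508.7, -28.2, 33.0]), (np.int32(63), [350.5, 203.9], [454.6, -96.6, 33.0])]
wrist ring (array([494.35, -20.21]), np.float64(54.68), 22) steel (array([508.17, -27.67]), np.float64(40.67), 89) cell (array([508.58, -27.35]), np.float64(47.46), 62) glass (array([506.08, -32.27]), np.float64(30.3))
top ring (array([493.88, -21.39]), np.float64(54.67), 21) steel (array([507.01, -27.77]), np.float64(41.23), 86) cell (array([506.29, -28.94]), np.float64(48.27), 53) glass (array([507.48, -29.59]), np.float64(31.6))
scene ring (array([495.48, -20.92]), np.float64(55.1), 47) steel (array([506.85, -27.74]), np.float64(40.49), 88) cell (array([505.35, -25.89]), np.float64(48.17), 40) glass (array([506.65, -27.57]), np.float64(34.08))
[572.3 -75.   17.6] ('wrist', 'top', array([572.7, -75.1,  14.7])) ('wrist', 'scene', array([572.6, -75.3,  17. ]))
[ 450.2 -100.5   18. ] ('wrist', 'top', array([ 449.4, -101.2,   12. ])) ('wrist', 'scene', array([ 450.6, -100.3,   18.4]))
bar mid [457.4 166.1 223.9]
```

Emit:
jog_arm([
  [0.01, 0.002, 0, 0.15],
  [0.02, 0.004, 0, 0.3],
  [0.03, 0.006, 0, 0.45],
  [0.04, 0.008, 0, 0.6],
  [0.05, 0.01, 0, 0.75],
  [0.06, 0.012, 0, 0.9],
  [0.07, 0.014, 0, 1.05],
  [0.08, 0.016, 0, 1.2],
  [0.085, 0.016, 0, 1.35],
  [0.085, 0.016, 0, 1.5],
  [0.085, 0.016, 0, 1.65],
  [0.085, 0.016, 0, 1.8],
])

```text
clock: 2.55
ee_pos: [574.6, -15.3, 330.1]
orientation: [0.475, 0.88, -0.0, -0.0]
force: [-0.1, 0.3, 0.2]
gripper_width: 0.001
grip_force: 0.0
```

Emit:
jog_arm([
  [0, 0, -0.02, 0.15],
  [0, 0, -0.04, 0.3],
  [0, 0, -0.06, 0.45],
  [0, 0, -0.08, 0.6],
  [0, 0, -0.1, 0.75],
  [0, 0, -0.12, 0.9],
  [0, 0, -0.14, 1.05],
  [0, 0, -0.16, 1.192],
  [0, 0, -0.18, 1.192],
  [0, 0, -0.2, 1.192],
  [0, 0, -0.2, 1.192],
  [0, 0, -0.2, 1.192],
])

```text
clock: 3.75
ee_pos: [574.7, -14.9, 130.7]
orientation: [-0.098, 0.995, -0.0, -0.0]
force: [-0.1, 0.8, 0.8]
gripper_width: 0.001
grip_force: 0.0
```

```bash
cat >> h.py <<'E'
def look(tag,seat0=(494.5,-20.8),cell0=(507.3,-27.7)):
    s=manip.sense(); c=cam("wrist"); im=manip.snapshot("wrist"); cv2.imwrite(f"pics/{tag}.png",im[:,:,::-1])
    print(round(float(s["clock"]),2),np.round(s["ee_pos"],1),"F",np.round(s["force"],1),"j",np.round(s["joints"],2),"cam",(-c[1].T@c[2]).round(0))
    r,st=measure("wrist",im,c,seat0,cell0)
    if r and st:
        d=st[0]-r[0]; a=.198; print("cell-ring world",d.round(2),"mount",np.round([d[0]*np.cos(a)+d[1]*np.sin(a),-d[0]*np.sin(a)+d[1]*np.cos(a)],2))
    return s,c,im
E
python3 - <<'E'
from h import *
d=np.load("w1.npz"); cw=(d["K"],d["R"],d["t"])
print(proj(cw,[[491,-27,330-19],[491,-27,330-32]]))
s,c,im=look("w2"); e=np.array(s["ee_pos"]); print(proj(c,[e-[0,0,19],e-[0,0,32]]))
E
```

```text
[[313.17954971 255.92901086]
 [313.1676266  244.99290561]]
3.75 [574.7 -14.9 130.7] F [-0.1  0.8  0.8] j [-0.03  0.41 -0.06  1.09 -0.   -0.22] cam [508. -28. 253.]
wrist ring (array([493.23, -22.15]), np.float64(55.75), 20) steel (array([507.93, -27.67]), np.float64(40.3), 90) cell (array([507.86, -27.81]), np.float64(47.28), 83) glass (array([507.95, -29.71]), np.float64(31.58))
cell-ring world [14.7  -5.52] mount [13.33 -8.3 ]
[[312.42075371 250.18248607]
 [312.44888977 239.63249104]]
```

View pics/w2.png

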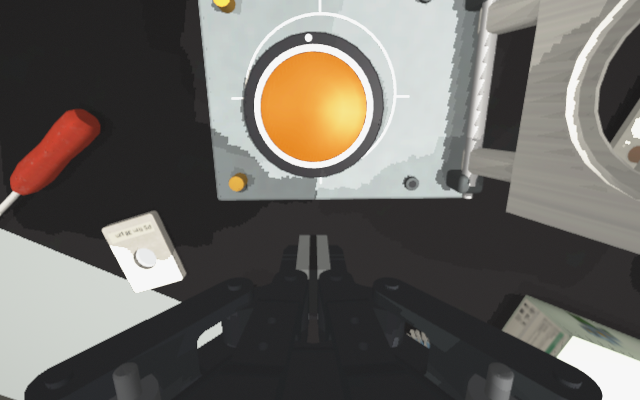

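Emit:
jog_arm([
  [0, 0, -0.03, 0],
  [0, 0, -0.05, 0],
  [0, 0, -0.065, 0],
  [0, 0, -0.075, 0],
  [0, 0, -0.082, 0],
  [0, 0, -0.087, 0],
  [0, 0, -0.087, 0],
  [0, 0, -0.087, 0],
])

```text
clock: 4.6
ee_pos: [575.3, -14.2, 43.9]
orientation: [-0.098, 0.995, -0.0, 0.0]
force: [0.9, 0.0, -0.5]
gripper_width: -0.001
grip_force: 0.0
```

Emit:
jog_arm([
  [-0.001, -0.0002, 0, 0],
  [-0.002, -0.0004, 0, 0],
  [-0.003, -0.0006, 0, 0],
  [-0.004, -0.0008, 0, 0],
  [-0.005, -0.001, 0, 0],
  [-0.005, -0.001, 0, 0],
  [-0.005, -0.001, 0, 0],
])

```text
clock: 5.3
ee_pos: [569.9, -15.2, 43.3]
orientation: [-0.098, 0.995, -0.0, 0.0]
force: [-0.9, -0.2, 0.3]
gripper_width: -0.002
grip_force: 0.0
```

```bash
python3 - <<'E'
s=open("h.py").read()
s=s.replace('''        c0=cc
    return''','''        if kind=="line":
            from scipy.optimize import least_squares as ls
            Q=np.array(P0); f=ls(lambda p:np.hypot(*(Q-p).T)-55,cc if np.hypot(*(cc-c0))<4 else c0,loss="cauchy",f_scale=.3); cc=f.x; r=55.; P=Q[abs(f.fun)<.8]
        c0=cc
    return''').replace("        P=np.array(P)\n","        P=np.array(P); P0=P\n")
open("h.py","w").write(s)
E
python3 - <<'E'
from h import *
look("w3")
im=cv2.imread("pics/w2.png")[:,:,::-1].copy()
E
```

```text
5.3 [569.9 -15.2  43.3] F [-0.9 -0.2  0.3] j [-0.03  0.48 -0.2   0.89 -0.   -0.22] cam [503. -28. 166.]
wrist ring (array([497.29, -22.39]), 55.0, 12) steel (array([507.82, -27.64]), np.float64(40.22), 89) cell (array([507.74, -27.68]), np.float64(46.91), 77) glass (array([507.76, -27.71]), np.float64(35.46))
cell-ring world [10.53 -5.25] mount [ 9.29 -7.22]
```

View pics/w3.png

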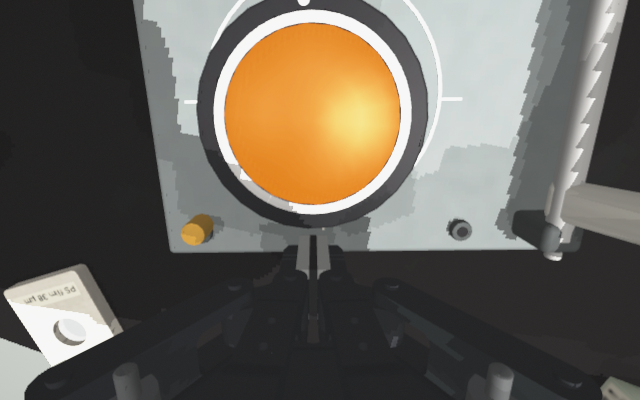

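Run:
```python
from h import *
d=np.load("w1.npz"); L={"wrist":((d["K"],d["R"],d["t"]),"w1"),"top":(cam("top"),"top0"),"scene":(cam("scene"),"scene0")}
for n,(c,f) in L.items(): measure(n,cv2.imread(f"pics/{f}.png")[:,:,::-1].copy(),c,(494.5,-20.8),(507.5,-27.7))
c=cam("wrist"); p=onz(c,[(184,102),(463,99)],18); print(p.round(1),p.mean(0).round(1),np.diff(p[:,:2],axis=0),np.hypot(*np.diff(p[:,:2],axis=0)[0]))
```

```text
wrist ring (array([493.93, -19.9 ]), 55.0, 22) steel (array([508.16, -27.68]), np.float64(40.66), 89) cell (array([508.6 , -27.37]), np.float64(47.47), 64) glass (array([506.08, -32.27]), np.float64(30.3))
top ring (array([493.41, -22.06]), 55.0, 25) steel (array([507.02, -27.77]), np.float64(41.23), 86) cell (array([506.26, -28.97]), np.float64(48.28), 53) glass (array([507.48, -29.59]), np.float64(31.6))
scene ring (array([495.4 , -20.84]), 55.0, 61) steel (array([506.85, -27.73]), np.float64(40.5), 88) cell (array([505.36, -25.89]), np.float64(48.19), 40) glass (array([506.65, -27.57]), np.float64(34.08))
[[511.9 -86.5  18. ]
 [485.8  37.9  18. ]] [498.9 -24.3  18. ] [[-26.11004783 124.44806857]] 127.15760444775083
```

Emit:
jog_arm([
  [-0.001, -0.0002, 0, 0],
  [-0.002, -0.0004, 0, 0],
  [-0.003, -0.0006, 0, 0],
  [-0.004, -0.0008, 0, 0],
  [-0.005, -0.001, 0, 0],
  [-0.006, -0.0012, 0, 0],
  [-0.006, -0.0012, 0, 0],
])

```text
clock: 6.05
ee_pos: [563.9, -16.4, 43.3]
orientation: [-0.098, 0.995, 0.0, 0.0]
force: [0.1, 0.4, 0.0]
gripper_width: -0.0
grip_force: 0.2
```

Run:
```python
from h import *
s=manip.sense(); c=cam("wrist"); C=-c[1].T@c[2]; off=C-np.array(s["ee_pos"])
def at(e): return (c[0],c[1],-c[1]@(np.array(e)+off))
for f,e in(("w2",[574.7,-14.9,130.7]),("w3",[569.9,-15.2,43.3])):
    cc=at(e); g=cv2.imread(f"pics/{f}.png").astype(float).mean(2)
    # white pixels on the plate outside steel ring
    im=cv2.imread(f"pics/{f}.png"); h=cv2.cvtColor(im,cv2.COLOR_BGR2HSV)
    t=cv2.morphologyEx(g.astype(np.uint8),cv2.MORPH_TOPHAT,np.ones((9,9)))
    ys,xs=np.where(t>18); P=onz(cc,np.c_[xs,ys],18)[:,:2]-[494.5,-20.8]
    a=.2; M=np.c_[P[:,0]*np.cos(a)+P[:,1]*np.sin(a),-P[:,0]*np.sin(a)+P[:,1]*np.cos(a)]
    for nm,k in(("tick-y",(M[:,1]<-57)&(M[:,1]>-75)&(abs(M[:,0])<8)),("tick+y",(M[:,1]>57)&(M[:,1]<75)&(abs(M[:,0])<8)),("tick-x",(M[:,0]<-57)&(M[:,0]>-75)&(abs(M[:,1])<8))):
        m=M[k]; print(f,nm,len(m), m.min(0).round(1) if len(m) else '',m.max(0).round(1) if len(m) else '',np.median(m,0).round(1) if len(m) else '')
    r=np.hypot(*M.T); m=M[(r>50)&(r<62)&(abs(M[:,1])<45)]; print("arc pts",len(m)); 
    from scipy.optimize import least_squares as ls
    m=M[(r>49)&(r<62)]; 
    for x0 in([0,0],[3,0],[-2,-2]):
        q=ls(lambda p:np.hypot(*(m-p).T)-55,x0,loss="cauchy",f_scale=.4); print(q.x.round(2),q.cost.round(1),(abs(q.fun)<.8).sum(),len(m))
look("w4")
```

```text
w2 tick-y 45 [ -8.  -68.9] [  4.9 -57.3] [  4.2 -63.8]
w2 tick+y 10 [ 2.6 57.6] [ 3.9 59.8] [ 3.3 58.4]
w2 tick-x 8 [-58.  -6.] [-57.4  -4. ] [-57.7  -5. ]
arc pts 973
[-0.16 -0.38] 442.2 303 1692
[-0.16 -0.38] 442.2 303 1692
[-0.17 -0.39] 442.2 303 1692
w3 tick-y 58 [  1.3 -72.2] [  4.4 -61.8] [  3.5 -65.1]
w3 tick+y 15 [ 2.2 57. ] [ 3.5 58.8] [ 3.1 57.9]
w3 tick-x 0   
arc pts 1361
[ 1.78 -1.66] 523.5 579 2254
[ 1.78 -1.66] 523.5 579 2254
[-0.29 -4.77] 515.0 598 2254
6.05 [563.9 -16.4  43.3] F [0.1 0.4 0. ] j [-0.03  0.47 -0.22  0.88  0.   -0.23] cam [497. -29. 166.]
wrist ring (array([498.62, -22.4 ]), 55.0, 23) steel (array([507.35, -27.76]), np.float64(40.22), 90) cell (array([507.23, -27.79]), np.float64(46.93), 88) glass (array([507.32, -27.8 ]), np.float64(35.47))
cell-ring world [ 8.73 -5.36] mount [ 7.51 -6.97]
```

Run:
```python
from h import *
d=np.load("w1.npz"); L={"wrist":((d["K"],d["R"],d["t"]),"w1"),"top":(cam("top"),"top0"),"scene":(cam("scene"),"scene0"),"w4":(cam("wrist"),"w4")}
print(onz(L["top"][0],(310.67,265.3),18))
for n,(c,f) in L.items(): measure(n,cv2.imread(f"pics/{f}.png")[:,:,::-1].copy(),c,(498.7,-24.7),(507.5,-27.7))
# two-view tick height / position: scene ring drawn check
im=cv2.imread("pics/w4.png"); c=L["w4"][0]
a=np.linspace(0,2*np.pi,200)
for s,col in(((494.5,-20.8),(0,0,255)),((498.7,-24.7),(0,255,0))):
    for r in(56,): 
        q=proj(c,np.c_[s[0]+r*np.cos(a),s[1]+r*np.sin(a),0*a+18]).astype(int); cv2.polylines(im,[q],False,col,1)
im2=cv2.imread("pics/top0.png"); im2=cv2.resize(im2[225:305,240:380],None,fx=4,fy=4,interpolation=2)
for s,col in(((494.5,-20.8),(0,0,255)),((498.7,-24.7),(0,255,0))):
    q=((proj(L["top"][0],np.c_[s[0]+56*np.cos(a),s[1]+56*np.sin(a),0*a+18])-[240,225])*4+1.5).astype(int); cv2.polylines(im2,[q],False,col,1)
cv2.imwrite("pics/chk.png",np.hstack([cv2.resize(im[0:260,130:490],(360,260)),cv2.resize(im2,(436,250)) if 0 else cv2.copyMakeBorder(cv2.resize(im2,(436,249)),0,11,0,0,0)]))
```

```text
[[496.27008454 -25.58054189  18.        ]]
wrist ring (array([500.12, -24.52]), 55.0, 61) steel (array([508.16, -27.68]), np.float64(40.66), 89) cell (array([508.6 , -27.37]), np.float64(47.47), 64) glass (array([506.08, -32.27]), np.float64(30.3))
top ring (array([497.12, -24.47]), 55.0, 63) steel (array([507.02, -27.77]), np.float64(41.23), 86) cell (array([506.26, -28.97]), np.float64(48.28), 53) glass (array([507.48, -29.59]), np.float64(31.6))
scene ring (array([495.4 , -20.83]), 55.0, 61) steel (array([506.85, -27.73]), np.float64(40.5), 88) cell (array([505.36, -25.89]), np.float64(48.19), 40) glass (array([506.65, -27.57]), np.float64(34.08))
w4 ring (array([497.76, -26.98]), 55.0, 28) steel (array([507.41, -27.74]), np.float64(40.23), 90) cell (array([507.3 , -27.78]), np.float64(46.94), 88) glass (array([507.39, -27.79]), np.float64(35.47))
```

View pics/chk.png

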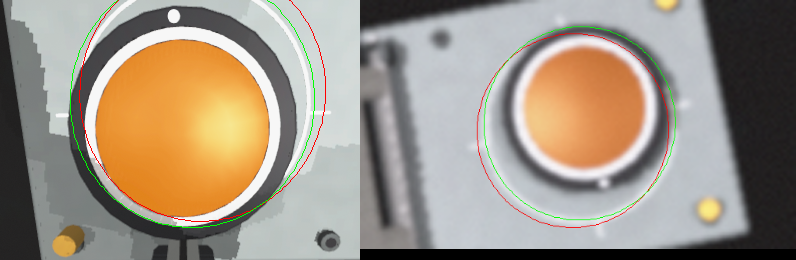

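Emit:
jog_arm([
  [-0.001, -0.0002, 0, 0],
  [-0.002, -0.0004, 0, 0],
  [-0.003, -0.0006, 0, 0],
  [-0.003, -0.0006, 0, 0],
])

```text
clock: 6.5
ee_pos: [561.1, -17.0, 43.4]
orientation: [-0.098, 0.995, -0.0, 0.0]
force: [2.3, 1.2, -0.3]
gripper_width: -0.003
grip_force: 1.3
```

Emit:
jog_arm([
  [-0.001, -0.0002, 0, 0],
  [-0.002, -0.0004, 0, 0],
  [-0.003, -0.0006, 0, 0],
  [-0.003, -0.0006, 0, 0],
])

```text
clock: 6.9
ee_pos: [557.9, -17.6, 43.4]
orientation: [-0.098, 0.995, -0.0, 0.0]
force: [3.3, 0.1, 1.2]
gripper_width: 0.002
grip_force: 1.5
```

Run:
```python
from h import *
look("w5",(498.4,-24.8),(503,-28.5))
```

```text
6.9 [557.9 -17.6  43.4] F [3.3 0.1 1.2] j [-0.03  0.45 -0.24  0.88  0.   -0.23] cam [491. -31. 166.]
wrist ring (array([502.75, -28.35]), 55.0, 83) steel (array([501.43, -28.68]), np.float64(40.21), 90) cell (array([501.29, -28.7 ]), np.float64(46.94), 88) glass (array([501.36, -28.72]), np.float64(35.47))
cell-ring world [-1.32 -0.33] mount [-1.36 -0.06]
```

Emit:
jog_arm([
  [-0.001, -0.0002, 0, 0],
  [-0.002, -0.0004, 0, 0],
  [-0.003, -0.0006, 0, 0],
  [-0.003, -0.0006, 0, 0],
])

```text
clock: 7.35
ee_pos: [554.8, -18.3, 43.3]
orientation: [-0.098, 0.995, -0.0, 0.0]
force: [3.6, 0.8, 1.5]
gripper_width: -0.002
grip_force: 1.7
```

Emit:
jog_arm([
  [0.003, 0.0006, 0, 0],
  [0.006, 0.0012, 0, 0],
  [0.01, 0.002, 0, 0],
  [0.014, 0.0028, 0, 0],
  [0.014, 0.0028, 0, 0],
  [0.014, 0.0028, 0, 0],
])

```text
clock: 7.95
ee_pos: [568.9, -15.4, 43.2]
orientation: [-0.098, 0.995, 0.0, -0.0]
force: [-0.2, 0.2, 1.0]
gripper_width: 0.0
grip_force: 0.0
```

```bash
cat >> h.py <<'E'
def ticks(c,im,seat=(498.4,-24.8),a=.2):
    """engraved tick bars found as thin bright blobs just outside the ring -> seat in world"""
    g=im.mean(2).astype(np.uint8); t=cv2.morphologyEx(g,cv2.MORPH_TOPHAT,np.ones((11,11)))
    n,l,st,ce=cv2.connectedComponentsWithStats((t>16).astype(np.uint8)); ys,xs=np.where(t>16)
    P=onz(c,np.c_[xs,ys],18)[:,:2]-seat; M=np.c_[P[:,0]*np.cos(a)+P[:,1]*np.sin(a),-P[:,0]*np.sin(a)+P[:,1]*np.cos(a)]
    for nm,ax,sg in(("-y",1,-1),("+y",1,1),("-x",0,-1),("+x",0,1)):
        k=(sg*M[:,ax]>57.5)&(sg*M[:,ax]<66)&(abs(M[:,1-ax])<3.5); m=M[k]
        if len(m)>3: print("tick",nm,len(m),"lat",np.median(m[:,1-ax]).round(2),"rad",(sg*m[:,ax]).min().round(1),(sg*m[:,ax]).max().round(1))
E
python3 - <<'E'
from h import *
s,c,im=look("w6",(498.4,-24.8),(502,-28.5)); ticks(c,im)
E
```

```text
7.95 [568.9 -15.4  43.2] F [-0.2  0.2  1. ] j [-0.03  0.48 -0.21  0.89 -0.   -0.22] cam [502. -28. 166.]
wrist ring (array([502.61, -28.48]), 55.0, 66) steel (array([502.61, -28.5 ]), np.float64(40.21), 84) cell (array([502.63, -28.52]), np.float64(46.87), 73) glass (array([502.56, -28.57]), np.float64(35.45))
cell-ring world [ 0.   -0.02] mount [-0.   -0.02]
tick -y 53 lat 0.76 rad 57.7 63.2
tick +y 47 lat -0.14 rad 57.7 63.6
tick +x 61 lat 0.16 rad 57.8 63.8
```

Emit:
jog_arm([
  [-0.003, -0.0006, 0, 0],
  [-0.006, -0.0012, 0, 0],
  [-0.008, -0.0016, 0, 0],
  [-0.0095, -0.0019, 0, 0],
  [-0.011, -0.0022, 0, 0],
  [-0.0125, -0.0025, 0, 0],
  [-0.014, -0.0028, 0, 0],
  [-0.015, -0.003, 0, 0],
  [-0.016, -0.0032, 0, 0],
  [-0.0171, -0.0035, 0, 0],
  [-0.0171, -0.0035, 0, 0],
  [-0.0171, -0.0035, 0, 0],
])

```text
clock: 9.2
ee_pos: [552.0, -18.9, 43.4]
orientation: [-0.098, 0.995, -0.0, 0.0]
force: [2.8, 0.4, 1.6]
gripper_width: -0.004
grip_force: 1.6
```

Emit:
jog_arm([
  [0.003, 0.0006, 0, 0],
  [0.006, 0.0012, 0, 0],
  [0.01, 0.002, 0, 0],
  [0.014, 0.0028, 0, 0],
  [0.017, 0.0034, 0, 0],
  [0.017, 0.0034, 0, 0],
])

```text
clock: 9.8
ee_pos: [569.2, -15.4, 43.2]
orientation: [-0.098, 0.995, -0.0, 0.0]
force: [-0.3, -0.3, -0.2]
gripper_width: -0.0
grip_force: 0.0
```

```bash
cat >> h.py <<'E'
def rel(cell,seat=(498.65,-24.55),a=.2):
    d=np.array(cell)-seat; print("cell in mount",np.round([d[0]*np.cos(a)+d[1]*np.sin(a),-d[0]*np.sin(a)+d[1]*np.cos(a)],2))
E
python3 - <<'E'
from h import *
s,c,im=look("w7",(498.6,-24.5),(499,-28.5)); ticks(c,im,(498.65,-24.55)); st=measure("",im,c,(498.6,-24.5),(499,-28.5))[1]; rel(st[0])
E
```

```text
9.8 [569.2 -15.4  43.2] F [-0.3 -0.3 -0.2] j [-0.03  0.48 -0.21  0.89 -0.   -0.22] cam [503. -28. 166.]
wrist ring (array([498.93, -29.01]), 55.0, 61) steel (array([499.46, -29.05]), np.float64(40.23), 77) cell (array([499.44, -29.05]), np.float64(46.89), 69) glass (array([499.37, -29.08]), np.float64(35.46))
cell-ring world [ 0.53 -0.04] mount [ 0.51 -0.14]
tick -y 48 lat 0.36 rad 57.5 63.5
tick +y 51 lat -0.54 rad 57.8 63.3
tick +x 38 lat 0.36 rad 57.8 63.2
 ring (array([498.93, -29.01]), 55.0, 61) steel (array([499.46, -29.05]), np.float64(40.23), 77) cell (array([499.44, -29.05]), np.float64(46.89), 69) glass (array([499.37, -29.08]), np.float64(35.46))
cell in mount [-0.1  -4.57]
```

Emit:
jog_arm([
  [0, 0, 0.025, 0],
  [0, 0, 0.05, 0],
  [-0.014, -0.02, 0.05, 0],
  [-0.028, -0.041, 0.05, 0],
  [-0.042, -0.062, 0.05, 0],
  [-0.0556, -0.0826, 0.05, 0],
  [-0.0556, -0.0826, 0.04, 0],
  [-0.0556, -0.0826, 0.025, 0],
  [-0.0556, -0.0826, 0.01, 0],
  [-0.0556, -0.0826, 0, 0],
  [-0.0556, -0.0826, 0, 0],
])

```text
clock: 10.95
ee_pos: [512.4, -97.7, 42.0]
orientation: [-0.099, 0.995, 0.0, -0.001]
force: [-0.1, -0.7, -1.0]
gripper_width: 0.0
grip_force: 0.0
```

Run:
```python
from h import *
s,c,im=look("w8",(498.6,-24.5),(499.4,-29)); ticks(c,im,(498.65,-24.55))
```

```text
10.95 [512.4 -97.7  42. ] F [-0.1 -0.7 -1. ] j [-0.19  0.39 -0.34  0.84  0.   -0.39] cam [ 446. -111.  165.]
wrist ring (array([498.05, -26.19]), 55.0, 36) steel (array([499.53, -29.14]), np.float64(40.29), 67) cell (array([499.14, -33.12]), np.float64(49.7), 34) glass (array([498.43, -27.05]), np.float64(29.9))
cell-ring world [ 1.48 -2.95] mount [ 0.87 -3.18]
tick -y 64 lat -2.65 rad 57.5 65.8
tick +y 11 lat -3.34 rad 57.7 60.3
tick -x 26 lat -3.17 rad 57.9 65.6
```

View pics/w8.png

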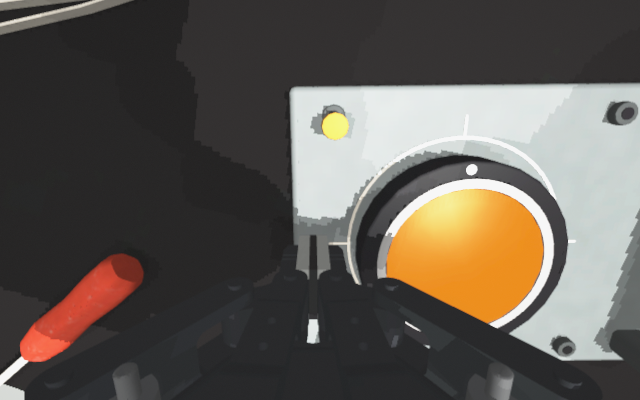

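Emit:
jog_arm([
  [-0.0002, 0.002, 0, 0],
  [-0.0004, 0.004, 0, 0],
  [-0.0005, 0.006, 0, 0],
  [-0.0008, 0.0075, 0, 0],
  [-0.001, 0.009, 0, 0],
  [-0.0012, 0.01, 0, 0],
  [-0.0012, 0.01, 0, 0],
])

```text
clock: 11.7
ee_pos: [512.1, -88.1, 43.4]
orientation: [-0.098, 0.995, -0.0, 0.0]
force: [-0.2, -2.2, 0.8]
gripper_width: -0.001
grip_force: 0.4
```

Emit:
jog_arm([
  [-0.0002, 0.001, 0, 0],
  [-0.0004, 0.002, 0, 0],
  [-0.0006, 0.003, 0, 0],
  [-0.0006, 0.003, 0, 0],
])

```text
clock: 12.1
ee_pos: [511.5, -85.1, 43.4]
orientation: [-0.098, 0.995, -0.0, 0.0]
force: [0.6, -2.4, 1.9]
gripper_width: 0.002
grip_force: 1.5
```

Emit:
jog_arm([
  [-0.0002, 0.001, 0, 0],
  [-0.0004, 0.002, 0, 0],
  [-0.0006, 0.003, 0, 0],
  [-0.0006, 0.003, 0, 0],
])

```text
clock: 12.5
ee_pos: [510.8, -82.0, 43.3]
orientation: [-0.098, 0.995, -0.0, 0.0]
force: [0.7, -3.8, 2.3]
gripper_width: -0.001
grip_force: 1.6
```

Run:
```python
from h import *
s,c,im=look("w9",(498.6,-24.5),(499.4,-28.5))
```

```text
12.5 [510.8 -82.   43.3] F [ 0.7 -3.8  2.3] j [-0.16  0.38 -0.35  0.83 -0.   -0.36] cam [444. -95. 166.]
wrist ring (array([497.93, -25.25]), 55.0, 33) steel (array([495.47, -26.88]), np.float64(42.59), 21) cell (array([497.92, -26.06]), np.float64(49.57), 40) glass (array([495.95, -20.88]), np.float64(29.87))
cell-ring world [-2.46 -1.63] mount [-2.73 -1.11]
```

Emit:
jog_arm([
  [-0.0002, 0.001, 0, 0],
  [-0.0004, 0.002, 0, 0],
  [-0.0006, 0.003, 0, 0],
  [-0.0007, 0.0035, 0, 0],
  [-0.0007, 0.0035, 0, 0],
  [-0.0007, 0.0035, 0, 0],
])

```text
clock: 13.15
ee_pos: [510.2, -78.6, 43.3]
orientation: [-0.098, 0.995, 0.0, 0.0]
force: [0.1, -3.0, 0.7]
gripper_width: 0.001
grip_force: 1.7
```

Emit:
jog_arm([
  [0.0006, -0.003, 0, 0],
  [0.0012, -0.006, 0, 0],
  [0.002, -0.01, 0, 0],
  [0.003, -0.015, 0, 0],
  [0.003, -0.015, 0.02, 0],
  [-0.01, -0.015, 0.06, 0],
  [0.01, 0.0, 0.1, 0],
  [0.04, 0.02, 0.1, 0],
  [0.06, 0.05, 0.1, 0],
  [0.06, 0.07, 0.1, 0],
  [0.06, 0.07, 0.1, 0],
])

```text
clock: 14.25
ee_pos: [570.4, -6.7, 143.0]
orientation: [-0.1, 0.995, 0.0, -0.0]
force: [-0.2, -0.5, 0.5]
gripper_width: 0.003
grip_force: 0.0
```

Run:
```python
from h import *
s,c,im=look("w10",(498.6,-24.5),(499.4,-26)); ticks(c,im,(498.65,-24.55)); st=measure("",im,c,(498.6,-24.5),(499,-26))[1]; rel(st[0])
```

```text
14.25 [570.4  -6.7 143. ] F [-0.2 -0.5  0.5] j [-0.01  0.4  -0.06  1.12  0.   -0.21] cam [504. -20. 266.]
wrist ring (array([498.39, -23.18]), 55.0, 39) steel (array([498.24, -22.88]), np.float64(40.28), 90) cell (array([498.22, -22.87]), np.float64(47.44), 69) glass (array([498.06, -24.35]), np.float64(32.51))
cell-ring world [-0.15  0.3 ] mount [-0.09  0.32]
tick -y 32 lat 0.88 rad 58.1 64.2
tick +y 29 lat -0.43 rad 57.8 64.8
tick -x 43 lat 0.21 rad 57.6 64.5
tick +x 31 lat 1.21 rad 57.8 65.3
 ring (array([498.39, -23.18]), 55.0, 39) steel (array([498.24, -22.87]), np.float64(40.29), 90) cell (array([498.22, -22.88]), np.float64(47.44), 69) glass (array([498.06, -24.35]), np.float64(32.51))
cell in mount [-0.07  1.73]
```

Run:
```python
from h import *
for k in range(2):
    s,c,im=look("w11%d"%k,(498.9,-24.1),(498.4,-23)); ticks(c,im,(498.65,-24.55))
c=cam("top"); im=manip.snapshot("top"); cv2.imwrite("pics/top2.png",im[:,:,::-1]); measure("top",im,c,(497.5,-24.5),(498,-24)); c=cam("scene"); im=manip.snapshot("scene");cv2.imwrite("pics/scene2.png",im[:,:,::-1]); measure("scene",im,c,(498,-24.5),(498,-24))
```

```text
14.3 [570.2  -8.  143. ] F [-0.4 -0.6 -0.3] j [-0.01  0.4  -0.06  1.12  0.   -0.21] cam [504. -21. 266.]
wrist ring (array([498.17, -25.2 ]), 55.0, 40) steel (array([498.25, -22.89]), np.float64(40.27), 90) cell (array([498.22, -22.91]), np.float64(47.45), 74) glass (array([498.05, -24.66]), np.float64(32.52))
cell-ring world [0.08 2.31] mount [0.53 2.25]
tick -y 27 lat 0.31 rad 57.7 63.9
tick +y 28 lat -0.21 rad 57.5 64.5
tick -x 35 lat -0.16 rad 57.5 64.5
tick +x 17 lat 0.85 rad 58.1 64.8
14.35 [570.   -8.7 143.1] F [0.6 0.2 0.2] j [-0.02  0.4  -0.06  1.12 -0.   -0.21] cam [503. -22. 266.]
wrist ring (array([498.24, -25.24]), 55.0, 39) steel (array([498.25, -22.9 ]), np.float64(40.28), 90) cell (array([498.23, -22.94]), np.float64(47.43), 70) glass (array([498.07, -24.67]), np.float64(32.52))
cell-ring world [0.01 2.34] mount [0.47 2.29]
tick -y 27 lat 0.69 rad 57.7 63.9
tick +y 30 lat -0.43 rad 57.6 64.6
tick -x 33 lat -0.08 rad 57.8 64.2
tick +x 18 lat 0.91 rad 57.8 64.5
top ring None steel None cell None glass None
scene ring (array([495.23, -20.72]), 55.0, 69) steel (array([496.95, -22.86]), np.float64(40.38), 78) cell (array([496.08, -21.57]), np.float64(47.73), 42) glass (array([497.04, -22.92]), np.float64(34.06))
```

```bash
sed -i 's/seat0,18,51.5,60/seat0,12,51.5,60/; s/c_\[xs,ys\],18)/c_[xs,ys],12)/; s/>57.5)&(sg\*M\[:,ax\]<66)/>58)\&(sg*M[:,ax]<69)/' h.py
python3 - <<'E'
from h import *
s,c,im=look("w12",(498.6,-24.3),(498.3,-23)); ticks(c,im,(498.65,-24.3))
d=np.load("w1.npz"); 
for n,c,f in(("w1",(d["K"],d["R"],d["t"]),"w1"),("top",cam("top"),"top0"),("scene",cam("scene"),"scene0"),("scene",cam("scene"),"scene2")): measure(n+f,cv2.imread(f"pics/{f}.png")[:,:,::-1].copy(),c,(498.6,-24.3),(507.5,-27.7) if f!="scene2" else (498,-23))
E
```

```text
14.5 [570.   -9.5 143.3] F [-0.6  0.3  0.8] j [-0.02  0.4  -0.06  1.12 -0.   -0.21] cam [503. -22. 266.]
wrist ring (array([498.52, -24.26]), 55.0, 90) steel (array([498.23, -22.91]), np.float64(40.28), 90) cell (array([498.27, -22.94]), np.float64(47.44), 66) glass (array([498.08, -24.62]), np.float64(32.46))
cell-ring world [-0.29  1.35] mount [-0.02  1.38]
tick -y 31 lat 0.28 rad 58.5 66.4
tick +y 32 lat -0.66 rad 58.1 66.0
tick -x 39 lat -0.18 rad 58.3 66.1
tick +x 52 lat 0.74 rad 58.1 68.4
w1w1 ring (array([498.61, -24.26]), 55.0, 62) steel (array([508.16, -27.68]), np.float64(40.66), 89) cell (array([508.6 , -27.37]), np.float64(47.47), 64) glass (array([506.08, -32.27]), np.float64(30.3))
toptop0 ring (array([496.84, -24.25]), 55.0, 60) steel (array([507.02, -27.77]), np.float64(41.23), 86) cell (array([506.26, -28.97]), np.float64(48.28), 53) glass (array([507.48, -29.59]), np.float64(31.6))
scenescene0 ring (array([497. , -23.9]), 55.0, 57) steel (array([506.85, -27.73]), np.float64(40.5), 88) cell (array([505.36, -25.89]), np.float64(48.19), 40) glass (array([506.65, -27.57]), np.float64(34.08))
scenescene2 ring (array([496.95, -23.8 ]), 55.0, 71) steel (array([496.88, -22.89]), np.float64(40.4), 75) cell (array([496.14, -21.54]), np.float64(47.7), 45) glass (array([497.04, -22.92]), np.float64(34.06))
```

Emit:
jog_arm([
  [-0.008, 0.005, 0, 0.15],
  [-0.016, 0.01, 0, 0.3],
  [-0.024, 0.015, 0, 0.45],
  [-0.032, 0.02, 0, 0.6],
  [-0.04, 0.025, 0, 0.75],
  [-0.048, 0.03, 0, 0.9],
  [-0.056, 0.035, 0, 1.05],
  [-0.064, 0.04, 0, 1.2],
  [-0.072, 0.045, 0, 1.35],
  [-0.08, 0.05, 0, 1.5],
  [-0.085, 0.053, 0, 1.571],
  [-0.085, 0.053, 0, 1.571],
])

```text
clock: 15.75
ee_pos: [484.7, 44.1, 143.5]
orientation: [0.774, -0.634, 0.0, -0.0]
force: [0.5, 0.7, -0.3]
gripper_width: -0.0
grip_force: 0.0
```

Emit:
jog_arm([
  [0, 0, -0.03, 0],
  [0, 0, -0.06, 0],
  [0, 0, -0.08, 0],
  [0, 0, -0.09, 0],
  [0, 0, -0.096, 0],
  [0, 0, -0.1, 0],
  [0, 0, -0.1, 0],
  [0, 0, -0.1, 0],
])

```text
clock: 16.55
ee_pos: [485.6, 44.4, 43.9]
orientation: [0.773, -0.634, 0.0, -0.0]
force: [-0.2, 0.8, -0.4]
gripper_width: -0.003
grip_force: 0.0
```

```bash
cat >> h.py <<'E'
def rel2(p,seat=(498.5,-24.26),a=.2): rel(p,seat,a)
E
python3 - <<'E'
from h import *
s,c,im=look("w13",(498.5,-24.3),(498.3,-23)); rel2(s["ee_pos"][:2])
E
```

```text
16.55 [485.6  44.4  43.9] F [-0.2  0.8 -0.4] j [ 0.09  0.33 -0.43  0.81  0.   -1.68] cam [500. -23. 167.]
wrist ring (array([498.47, -20.88]), 55.0, 34) steel (array([498.17, -22.96]), np.float64(40.1), 86) cell (array([498.13, -22.87]), np.float64(46.81), 72) glass (array([498.12, -22.99]), np.float64(35.5))
cell-ring world [-0.3  -2.08] mount [-0.7  -1.98]
cell in mount [ 1.03 69.84]
```

View pics/w13.png

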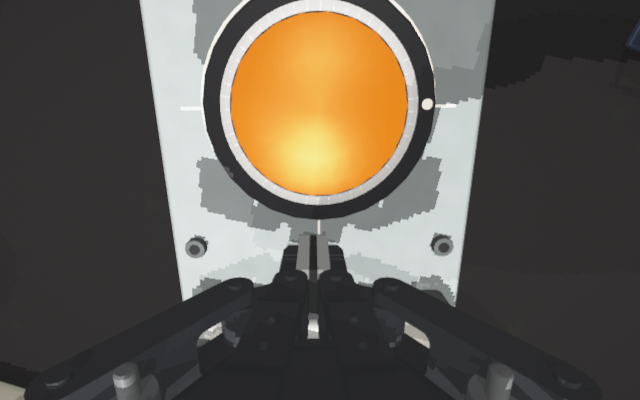

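Emit:
jog_arm([
  [0.0006, -0.003, 0, 0],
  [0.0012, -0.006, 0, 0],
  [0.0018, -0.009, 0, 0],
  [0.002, -0.0103, 0, 0],
  [0.0023, -0.0116, 0, 0],
  [0.0026, -0.0129, 0, 0],
  [0.0028, -0.014, 0, 0],
  [0.003, -0.015, 0, 0],
  [0.0032, -0.016, 0, 0],
  [0.0032, -0.016, 0, 0],
  [0.0032, -0.016, 0, 0],
])

```text
clock: 17.7
ee_pos: [488.3, 28.4, 43.3]
orientation: [0.773, -0.634, -0.0, -0.0]
force: [-1.6, 4.7, 2.6]
gripper_width: -0.004
grip_force: 2.1
```

Emit:
jog_arm([
  [-0.0006, 0.003, 0, 0],
  [-0.0012, 0.006, 0, 0],
  [-0.002, 0.01, 0, 0],
  [-0.0032, 0.016, 0, 0],
  [-0.0032, 0.016, 0.03, 0],
  [-0.0032, 0.016, 0.07, 0],
  [-0.0032, 0.016, 0.1, 0],
  [-0.0032, 0.016, 0.1, 0],
  [-0.0032, 0.016, 0.1, 0],
  [-0.0032, 0.016, 0.1, 0],
])

```text
clock: 18.7
ee_pos: [484.5, 44.5, 142.3]
orientation: [0.773, -0.634, -0.0, 0.001]
force: [-0.7, 0.2, -0.3]
gripper_width: -0.001
grip_force: 0.0
```

Run:
```python
from h import *
s,c,im=look("w14",(498.5,-24.3),(498.3,-24)); rel2(s["ee_pos"][:2])
for k in range(1):
    im=manip.snapshot("scene");cv2.imwrite("pics/scene3.png",im[:,:,::-1]); measure("scene",im,cam("scene"),(497,-24),(497,-24))
```

```text
18.7 [484.5  44.5 142.3] F [-0.7  0.2 -0.3] j [ 0.09  0.23 -0.28  1.05 -0.   -1.68] cam [499. -23. 265.]
wrist ring (array([498.52, -24.62]), 55.0, 87) steel (array([498.43, -23.84]), np.float64(40.19), 90) cell (array([497.84, -24.71]), np.float64(48.08), 60) glass None
cell-ring world [-0.09  0.78] mount [0.07 0.78]
cell in mount [-5.000e-02  7.016e+01]
scene ring (array([497.01, -23.74]), 55.0, 55) steel (array([497.24, -23.67]), np.float64(40.3), 55) cell (array([493.15, -17.48]), np.float64(49.17), 22) glass (array([487.63, -19.27]), np.float64(27.72))
```

Run:
```python
from h import *
d=np.load("w1.npz"); cw=(d["K"],d["R"],d["t"]); ct=cam("top"); cs=cam("scene")
for z in(0,50,100,150,200,300):
    P=onz(cs,(428,350),z); print(z,P[0].round(0),"w1",proj(cw,P)[0].round(0),"top",proj(ct,P)[0].round(0))
# bar: bright bar in scene0: mask blobs; ends in w1: bar column centre
g=cv2.imread("pics/w1.png").mean(2)
for r in(110,140,170,200): print(r,np.where(g[r,20:80]>110)[0][[0,-1]]+20)
g=cv2.imread("pics/top0.png").mean(2)
for r in(262,275,288,300): k=np.where(g[r,155:182]>140)[0]; print("top",r,k+155)
g=cv2.imread("pics/scene3.png").mean(2)
for x in(285,300,315,330,345): k=np.where(g[245:300,x]>185)[0]; print("sc",x,k+245)
```

```text
0 [335.  46.   0.] w1 [236. 237.] top [270. 356.]
50 [330.  69.  50.] w1 [210. 248.] top [252. 364.]
100 [324.  93. 100.] w1 [178. 263.] top [232. 372.]
150 [319. 117. 150.] w1 [137. 282.] top [210. 382.]
200 [314. 140. 200.] w1 [ 82. 308.] top [184. 394.]
300 [304. 187. 300.] w1 [-112.  397.] top [117. 423.]
110 [36 79]
140 [20 78]
170 [42 56]
200 [44 59]
top 262 [155 156 157 158 159 160 161 162 163 164 165 166 167 168 169 170 171 172
 173 174 175 176 177 178 179 180 181]
top 275 [155 156 157 158 159 160 161 162 163 164 165 166 167 168 169 170 171 172
 173 174 175 176 177]
top 288 [155 156 157 158 159 160 161 162 163 164 165 166 167 168 169 170 171 172
 173 174 175]
top 300 [155 156 157 158 159 160 161 162 163 164 165 166 167 168 169 170 171 172]
sc 285 [255 256 257 258 259 260 261 262 263 264 265]
sc 300 [262 263 264 265 266 267 268 269 270 271 272]
sc 315 [260 261 262 263 264 265 266 267 268 269 270 271 272 273 274 275 276 277
 278 279]
sc 330 [245 246 247 248 249 250 251 252 253 254 255 256 257 258 259 260 261 262
 263 264 265 266 267 268 269 270 271 272 273 274 275 276 277 278 279 280
 281 282 283 284 285 292 293 294]
sc 345 [275 276 277 278 279 281 282 283 284 285 286 287 288 289 290 291 292]
```

Emit:
jog_arm([
  [0, 0, 0.03, 0],
  [0, 0, 0.06, -0.15],
  [0, 0, 0.09, -0.3],
  [0, 0, 0.12, -0.45],
  [0, 0, 0.15, -0.6],
  [0, 0, 0.18, -0.75],
  [0, 0, 0.2, -0.9],
  [0, 0, 0.2, -1.05],
  [0, 0, 0.2, -1.2],
  [0, 0, 0.2, -1.35],
  [0, 0, 0.2, -1.5],
  [0, 0, 0.2, -1.571],
], hand=0.45)

```text
clock: 20.0
ee_pos: [485.1, 44.4, 342.4]
orientation: [-0.095, 0.995, -0.0, -0.001]
force: [-0.5, -0.2, -0.2]
gripper_width: 0.45
grip_force: 0.0
```

```bash
cat >> h.py <<'E'
def bar(tag,p0,n=9):
    """centre line of bright bar: scan across it (mount y) around predicted points, return pixel line pts"""
    c=cam("wrist"); im=manip.snapshot("wrist"); cv2.imwrite(f"pics/{tag}.png",im[:,:,::-1]); g=im.astype(float).mean(2)
    np.savez(tag+".npz",K=c[0],R=c[1],t=c[2]); ex=np.array([np.cos(.2),np.sin(.2),0]); ey=np.array([-np.sin(.2),np.cos(.2),0]); out=[]
    for u in np.linspace(-30,30,n):
        ss=np.arange(-25,25,.5); q=proj(c,np.array(p0)+u*ex+ss[:,None]*ey); v=mc(g,[q[:,1],q[:,0]],order=1)
        print(u.round(0),q[0].round(0),q[-1].round(0),v[::4].astype(int)); out.append(q)
    return c,im
E
python3 - <<'E'
from h import *
s=manip.sense(); print(s["clock"],s["ee_pos"]); bar("b1",(459.4,168.8,231),5)
E
```

```text
20.0 [485.05390836  44.38130843 342.42127376]
-30.0 [447. 159.] [512. 158.] [224 208 216 178  61 113 125 106 161 210 244 242 224 170 103 123 128  44
  41  41  41  41  41  41  41]
-15.0 [445. 178.] [509. 178.] [158 154 137 236 240 197 236 121 158 210 242 242 240 227  44  41  42  42
  42  41  42  41  41  42  41]
0.0 [442. 197.] [506. 197.] [244 245 246 240 246 231  52 101 155 207 241 242 214  42  41  41  42  42
  42  42  42  42  41  41  41]
15.0 [441. 215.] [503. 215.] [247 247 245 241 247 247 247 143 151 206 237 242 208  43  43  43  42  43
  43  43  43  43  45  47  48]
30.0 [439. 233.] [500. 232.] [ 57  45  45  45  45  37  34  90 147 202 233 241 216  35  20  20  19  19
  20  24  50  73 100  97  82]
```

Emit:
jog_arm([
  [-0.003, 0.015, 0, 0],
  [-0.006, 0.035, 0, 0],
  [-0.01, 0.055, 0, 0],
  [-0.014, 0.075, 0, 0],
  [-0.018, 0.095, 0, 0],
  [-0.022, 0.11, 0, 0],
  [-0.026, 0.12, 0, 0],
  [-0.026, 0.12, 0, 0],
  [-0.026, 0.12, 0, 0],
])

```text
clock: 20.95
ee_pos: [459.1, 164.1, 343.1]
orientation: [-0.099, 0.995, -0.0, -0.0]
force: [-1.3, -0.4, 0.1]
gripper_width: 0.453
grip_force: 0.0
```

Run:
```python
from h import *
s=manip.sense(); print(s["clock"],s["ee_pos"]); bar("b2",(459.4,168.8,231),5)
```

```text
20.95 [459.14692405 164.09933515 343.09581289]
-30.0 [286. 162.] [351. 162.] [246 246 238 191 191 107  40 156 217 241 236 198  47  40  40  40  40  39
  37  37  37  32  27  24 101]
-15.0 [286. 181.] [350. 181.] [185 183 187 189 190 116  36 131 159 179 159 131  48  40  40  38  37  37
  30  25  24 102 139 242 246]
0.0 [287. 200.] [349. 200.] [211 244 245 213 191 115  36 129 139 140 134 120  46  37  37  27  26  26
 113 133 242 221 218 206 200]
15.0 [287. 218.] [349. 218.] [245 246 244 209 195 145  41 139 201 227 233 208  76  40  40  41  40  41
  40  40  40  40  41  40  79]
30.0 [288. 235.] [348. 235.] [246 183 137 117  99  83  43 135 221 240 241 221  79  40  41  40  39  40
  40  40  40  40  41  40  40]
```

View pics/b2.png

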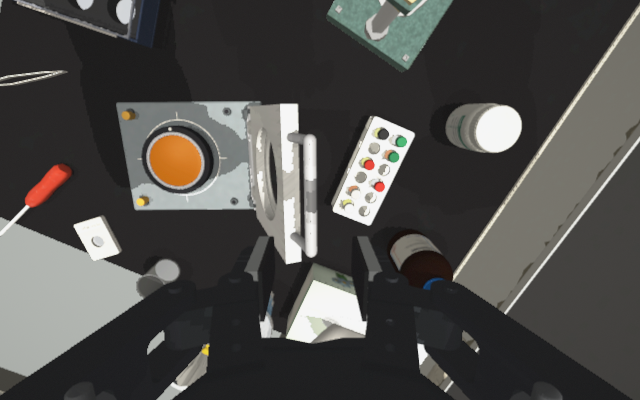

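Run:
```python
from h import *
C=[]
for t in("b1","b2"): d=np.load(t+".npz"); C.append((d["K"],d["R"],d["t"]))
for a,b in(((467,197),(309.7,200)),((468.5,178),(309.5,181)),((465,215),(310,218))):
    X=tri(C,[a,b]); print(X.round(1),end=' '); rel2(X[:2])
X=onz(C[1],[(310,140),(310,252)],231); print(X.round(1)); 
for x in X: rel2(x[:2])
from scipy.optimize import brentq
for y in(188,190,192,195): th=brentq(lambda t:108-216*np.cos(t)+6*np.sin(t)-y,1.5,2.3); print(y,round(th,3),round(33+216*np.sin(th)+6*np.cos(th),1))
```

```text
[460.3 162.  233.1] cell in mount [ -0.45 190.16]
[445.7 159.  231.7] cell in mount [-15.32 190.07]
[474.7 165.1 233.3] cell in mount [ 14.32 190.32]
[[414.9 153.3 231. ]
 [504.9 171.1 231. ]]
cell in mount [-46.62 190.61]
cell in mount [ 45.1  190.14]
188 1.922 233.7
190 1.932 232.9
192 1.942 232.1
195 1.957 230.8
```

Emit:
jog_arm([
  [0.001, -0.002, -0.03, 0],
  [0.001, -0.002, -0.06, 0],
  [0.001, -0.002, -0.08, 0],
  [0.001, -0.002, -0.095, 0],
  [0.001, -0.002, -0.104, 0],
  [0.001, -0.002, -0.107, 0],
  [0.001, -0.002, -0.107, 0],
  [0.001, -0.002, -0.107, 0],
])

```text
clock: 21.8
ee_pos: [460.5, 162.4, 237.0]
orientation: [-0.098, 0.995, 0.0, 0.0]
force: [-0.1, 0.3, 0.2]
gripper_width: 0.45
grip_force: 0.0
```

Emit:
jog_arm([
  [0, 0, 0, 0],
  [0, 0, 0, 0],
  [0, 0, 0, 0],
  [0, 0, 0, 0],
  [0, 0, 0, 0],
  [0, 0, 0, 0],
  [0, 0, 0, 0],
  [0, 0, 0, 0],
], hand=0)

```text
clock: 22.6
ee_pos: [460.4, 162.5, 236.8]
orientation: [-0.099, 0.995, 0.0, 0.0]
force: [0.5, -0.1, 5.4]
gripper_width: 0.092
grip_force: 58.6
```

Run:
```python
from h import *
from scipy.optimize import brentq
s=manip.sense(); e=np.array(s["ee_pos"]); print(s["clock"],e.round(1),np.round(s["force"],1)); rel2(e[:2])
d=e[:2]-[498.5,-24.26]; y=-d[0]*np.sin(.2)+d[1]*np.cos(.2)
Y=lambda t:108-216*np.cos(t)+6*np.sin(t); Z=lambda t:33+216*np.sin(t)+6*np.cos(t)
t0=brentq(lambda t:Y(t)-y,1.5,2.3); print("th",t0,Z(t0))
# shifts for successive angles (world m), 0.05 rad rows
for i,t in enumerate(np.append(np.arange(t0-.05,0,-.05),0)):
    dy=(Y(t)-Y(t0))/1e3; print(i+1,round(t,3),[round(-dy*np.sin(.2),4),round(dy*np.cos(.2),4),round((Z(t)-Z(t0))/1e3,4)])
```

```text
22.6 [460.4 162.5 236.8] [ 0.5 -0.1  5.4]
cell in mount [ -0.28 190.63]
th 1.9354270783644998 232.65956201806964
1 1.885 [np.float64(0.002), np.float64(-0.0099), np.float64(0.0039)]
2 1.835 [np.float64(0.004), np.float64(-0.0199), np.float64(0.0073)]
3 1.785 [np.float64(0.0061), np.float64(-0.0302), np.float64(0.0101)]
4 1.735 [np.float64(0.0082), np.float64(-0.0405), np.float64(0.0124)]
5 1.685 [np.float64(0.0103), np.float64(-0.0509), np.float64(0.0142)]
6 1.635 [np.float64(0.0125), np.float64(-0.0614), np.float64(0.0155)]
7 1.585 [np.float64(0.0146), np.float64(-0.072), np.float64(0.0162)]
8 1.535 [np.float64(0.0167), np.float64(-0.0826), np.float64(0.0164)]
9 1.485 [np.float64(0.0189), np.float64(-0.0932), np.float64(0.0161)]
10 1.435 [np.float64(0.021), np.float64(-0.1037), np.float64(0.0152)]
11 1.385 [np.float64(0.0232), np.float64(-0.1142), np.float64(0.0137)]
12 1.335 [np.float64(0.0253), np.float64(-0.1246), np.float64(0.0118)]
13 1.285 [np.float64(0.0274), np.float64(-0.1349), np.float64(0.0093)]
14 1.235 [np.float64(0.0294), np.float64(-0.1451), np.float64(0.0063)]
15 1.1
[... 1086 characters left out ...]
oat64(0.0548), np.float64(-0.2704), np.float64(-0.1031)]
31 0.385 [np.float64(0.0557), np.float64(-0.2749), np.float64(-0.1129)]
32 0.335 [np.float64(0.0565), np.float64(-0.2789), np.float64(-0.1229)]
33 0.285 [np.float64(0.0573), np.float64(-0.2825), np.float64(-0.1331)]
34 0.235 [np.float64(0.0579), np.float64(-0.2855), np.float64(-0.1434)]
35 0.185 [np.float64(0.0584), np.float64(-0.288), np.float64(-0.1539)]
36 0.135 [np.float64(0.0588), np.float64(-0.2899), np.float64(-0.1646)]
37 0.085 [np.float64(0.0591), np.float64(-0.2914), np.float64(-0.1753)]
38 0.035 [np.float64(0.0593), np.float64(-0.2923), np.float64(-0.186)]
39 0.0 [np.float64(0.0593), np.float64(-0.2927), np.float64(-0.1937)]
```

Emit:
jog_arm([
  [0.001, -0.005, 0.002, 0],
  [0.002, -0.0099, 0.0039, 0],
  [0.003, -0.015, 0.0057, 0],
  [0.004, -0.0199, 0.0073, 0],
  [0.0061, -0.0302, 0.0101, 0],
])

```text
clock: 23.1
ee_pos: [466.6, 133.2, 247.1]
orientation: [-0.099, 0.995, 0.001, 0.001]
force: [-4.0, 7.1, 13.0]
gripper_width: 0.091
grip_force: 58.8
```

Emit:
jog_arm([
  [0.0021, -0.0103, 0.0023, 0],
  [0.0042, -0.0207, 0.0041, 0],
  [0.0064, -0.0312, 0.0054, 0],
  [0.0085, -0.0418, 0.0061, 0],
  [0.0106, -0.0524, 0.0063, 0],
  [0.0128, -0.063, 0.006, 0],
])

```text
clock: 23.7
ee_pos: [479.9, 69.3, 253.4]
orientation: [-0.099, 0.995, 0.001, 0.001]
force: [2.4, 5.6, 6.1]
gripper_width: 0.092
grip_force: 61.4
```

Emit:
jog_arm([
  [0.0021, -0.0105, -0.0009, 0],
  [0.0043, -0.021, -0.0024, 0],
  [0.0064, -0.0314, -0.0043, 0],
  [0.0085, -0.0417, -0.0068, 0],
  [0.0105, -0.0519, -0.0098, 0],
  [0.0125, -0.0619, -0.0133, 0],
])

```text
clock: 24.3
ee_pos: [492.6, 7.3, 239.7]
orientation: [-0.099, 0.995, 0.0, 0.001]
force: [4.4, 9.7, -12.7]
gripper_width: 0.087
grip_force: 60.6
```

Emit:
jog_arm([
  [0.002, -0.0098, -0.0041, 0],
  [0.004, -0.0194, -0.0086, 0],
  [0.0059, -0.0288, -0.0136, 0],
  [0.0077, -0.0379, -0.0191, 0],
  [0.0095, -0.0468, -0.0251, 0],
  [0.0113, -0.0553, -0.0314, 0],
])

```text
clock: 24.9
ee_pos: [503.6, -48.3, 207.8]
orientation: [-0.099, 0.995, 0.0, 0.001]
force: [4.7, 4.2, 0.7]
gripper_width: 0.087
grip_force: 62.2
```

Emit:
jog_arm([
  [0.0016, -0.0082, -0.0069, 0],
  [0.0032, -0.0161, -0.0141, 0],
  [0.0047, -0.0236, -0.0217, 0],
  [0.0062, -0.0307, -0.0297, 0],
  [0.0075, -0.0375, -0.038, 0],
  [0.0088, -0.0438, -0.0467, 0],
  [0.01, -0.0497, -0.0557, 0],
])

```text
clock: 25.6
ee_pos: [514.3, -97.8, 152.1]
orientation: [-0.099, 0.995, 0.0, 0.001]
force: [10.9, -8.5, 8.2]
gripper_width: 0.087
grip_force: 62.5
```

Emit:
jog_arm([
  [0.0011, -0.0054, -0.0093, 0],
  [0.0021, -0.0103, -0.0188, 0],
  [0.003, -0.0148, -0.0286, 0],
  [0.0038, -0.0188, -0.0386, 0],
  [0.0046, -0.0224, -0.0488, 0],
  [0.0046, -0.0224, -0.0488, 0],
])

```text
clock: 26.2
ee_pos: [518.7, -120.3, 102.5]
orientation: [-0.099, 0.995, 0.0, 0.001]
force: [11.4, 2.3, -2.1]
gripper_width: 0.091
grip_force: 61.8
```

Run:
```python
from h import *
from scipy.optimize import brentq
s=manip.sense(); e=np.array(s["ee_pos"]); rel2(e[:2]); print(np.round(s["force"],1),s["gripper_width"])
print("angle by z",brentq(lambda t:33+216*np.sin(t)+6*np.cos(t)+4.1-e[2],0,.8))
im=manip.snapshot("scene"); cv2.imwrite("pics/scene4.png",im[:,:,::-1]); measure("scene",im,cam("scene"),(497,-24),(497.2,-24))
```

```text
cell in mount [  0.69 -98.16]
[11.4  2.3 -2.1] 0.09058723753866095
angle by z 0.2797641485058009
scene ring (array([500.04, -23.12]), 55.0, 16) steel (array([496.98, -23.72]), np.float64(40.2), 41) cell (array([496.29, -22.91]), np.float64(47.64), 12) glass (array([497.99, -24.44]), np.float64(33.69))
```

Emit:
jog_arm([
  [0.001, -0.0015, -0.005, 0],
  [0.0016, -0.003, -0.0103, 0],
  [0.0019, -0.0043, -0.0155, 0],
  [0.0021, -0.0055, -0.0208, 0],
  [0.0023, -0.0065, -0.026, 0],
  [0.0025, -0.0074, -0.0315, 0],
  [0.0025, -0.0074, -0.0315, 0],
])

```text
clock: 26.95
ee_pos: [519.8, -127.9, 70.8]
orientation: [-0.098, 0.995, -0.0, -0.0]
force: [5.1, -1.3, -3.0]
gripper_width: 0.089
grip_force: 61.8
```

Emit:
jog_arm([
  [0.0002, -0.0006, -0.0035, 0],
  [0.0003, -0.001, -0.007, 0],
  [0.0003, -0.0015, -0.0107, 0],
  [0.0003, -0.0015, -0.0107, 0],
])

```text
clock: 27.35
ee_pos: [520.1, -129.1, 60.4]
orientation: [-0.098, 0.995, -0.0, -0.0]
force: [3.9, -2.4, -2.4]
gripper_width: 0.094
grip_force: 61.8
```

Emit:
jog_arm([
  [0.0001, -0.0003, -0.003, 0],
  [0.0002, -0.0006, -0.006, 0],
  [0.0002, -0.0008, -0.009, 0],
  [0.0002, -0.0009, -0.0107, 0],
  [0.0002, -0.0009, -0.0107, 0],
])

```text
clock: 27.85
ee_pos: [520.3, -130.0, 50.0]
orientation: [-0.098, 0.995, -0.0, -0.0]
force: [1.0, -4.0, -2.5]
gripper_width: 0.085
grip_force: 61.9
```

Emit:
jog_arm([
  [0, -0.0002, -0.002, 0],
  [0, -0.0003, -0.004, 0],
  [0, -0.0004, -0.006, 0],
  [0, -0.0004, -0.006, 0],
])

```text
clock: 28.25
ee_pos: [520.3, -130.2, 44.0]
orientation: [-0.098, 0.995, 0.0, -0.0]
force: [2.1, -2.6, -1.9]
gripper_width: 0.089
grip_force: 61.9
```

Emit:
jog_arm([
  [0, 0, -0.0005, 0],
  [0, 0, -0.001, 0],
  [0, 0, -0.001, 0],
])

```text
clock: 28.55
ee_pos: [520.4, -130.2, 43.3]
orientation: [-0.098, 0.995, 0.0, -0.0]
force: [-1.3, -0.4, 1.5]
gripper_width: 0.089
grip_force: 62.4
```

Emit:
jog_arm([
  [0, 0, -0.0005, 0],
  [0, 0, -0.001, 0],
  [0, 0, -0.001, 0],
])

```text
clock: 28.85
ee_pos: [520.7, -130.3, 42.3]
orientation: [-0.098, 0.995, -0.0, 0.0]
force: [3.2, -0.2, -1.1]
gripper_width: 0.091
grip_force: 63.0
```

Emit:
jog_arm([
  [0, 0, -0.0005, 0],
  [0, 0, -0.001, 0],
  [0, 0, -0.001, 0],
])

```text
clock: 29.15
ee_pos: [520.8, -130.3, 42.1]
orientation: [-0.098, 0.995, -0.0, 0.001]
force: [-1.9, 0.7, 13.5]
gripper_width: 0.089
grip_force: 64.7
```

Emit:
jog_arm([
  [0, 0, -0.0005, 0],
  [0, 0, -0.001, 0],
  [0, 0, -0.001, 0],
])

```text
clock: 29.45
ee_pos: [520.9, -130.4, 41.8]
orientation: [-0.098, 0.995, -0.0, 0.001]
force: [-7.1, 3.5, 28.8]
gripper_width: 0.09
grip_force: 66.3
```

Emit:
jog_arm([
  [0, 0, 0.001, 0],
  [0, 0, 0.001, 0],
])

```text
clock: 29.65
ee_pos: [520.8, -130.3, 42.0]
orientation: [-0.098, 0.995, -0.0, 0.001]
force: [-2.4, 1.5, 14.7]
gripper_width: 0.09
grip_force: 64.3
```

Emit:
jog_arm([
  [0, 0, 0, 0],
  [0, 0, 0, 0],
  [0, 0, 0, 0],
  [0, 0, 0, 0],
  [0, 0, 0, 0],
], hand=0.3)

```text
clock: 30.15
ee_pos: [520.4, -130.3, 41.2]
orientation: [-0.098, 0.995, 0.0, -0.0]
force: [-0.2, 0.5, 0.1]
gripper_width: 0.304
grip_force: 0.0
```

Emit:
jog_arm([
  [0, 0, 0.01, 0],
  [0, 0, 0.03, 0],
  [0, 0, 0.06, 0],
  [0, 0, 0.1, 0],
  [0, 0, 0.14, 0],
  [0, 0, 0.17, 0],
  [0, 0, 0.2, 0],
  [0, 0, 0.2, 0],
  [0, 0, 0.2, 0],
])

```text
clock: 31.05
ee_pos: [520.7, -130.4, 242.1]
orientation: [-0.098, 0.995, -0.0, 0.001]
force: [0.3, 0.3, -0.6]
gripper_width: 0.3
grip_force: 0.0
```

Run:
```python
from h import *
s=manip.sense(); print(s["clock"],s["ee_pos"],s["force"])
c=cam("wrist"); im=manip.snapshot("wrist"); cv2.imwrite("pics/f1.png",im[:,:,::-1])
print("wrist steel",fitring(im.astype(np.float32).mean(2),c,(498.3,-24),36,37.5,44,"fall"))
sc=manip.snapshot("scene"); cv2.imwrite("pics/f2.png",sc[:,:,::-1]); cs=cam("scene")
print("scene steel",fitring(sc.astype(np.float32).mean(2),cs,(497,-24),36,37.5,44,"fall"))
# bar in both views: profile across along mount y at z=39, predicted (0,-108)
ex=np.array([np.cos(.2),np.sin(.2)]);ey=np.array([-np.sin(.2),np.cos(.2)])
ss=np.arange(-24,24,1.)
for n,cc,g in(("w",c,im),("s",cs,sc)):
    for u in(-30,0,30):
        p=np.array([498.5,-24.3])+u*ex+(-108+ss[:,None])*ey; q=proj(cc,np.c_[p,0*ss+39]); print(n,u,q[24].round(0),mc(g.astype(float).mean(2),[q[:,1],q[:,0]],order=1)[::2].astype(int))
```

```text
31.05 [ 520.66856304 -130.38554775  242.11044928] [ 0.29628305  0.34820947 -0.5963867 ]
wrist steel (array([498.63, -23.76]), np.float64(40.29), 90)
scene steel (array([497.32, -24.26]), np.float64(40.03), 74)
w -30 [313. 146.] [ 32  33  32  33  27  24  24  24  25  47 157 210 232 217 134  38  30  30
  31  30  31  26  34 123]
w 0 [313. 174.] [ 32  32  33  33  31  24  23  23  24  37 146 204 230 220 150  45  31  30
  30  30  32  32  33 109]
w 30 [313. 201.] [ 33  33  33  32  29  24  23  24  23  26 139 199 229 220 173  49  23  22
  22  22  23  24  31  99]
s -30 [411. 210.] [ 36  36  35  36  36  37  34  32  64 151 251 254 250 220 168 103  48  37
  39  38  36  36  37  37]
s 0 [395. 203.] [ 38  38  38  38  38  39  36  33  55 129 236 253 251 226 177 113  58  38
  40  40  37  37  37  39]
s 30 [379. 197.] [ 38  38  39  39  39  39  38  36  56 128 226 254 251 234 183 119  60  36
  39  41  40  38  38  39]
```

```bash
python3 -c "
from station import manip
print(manip.close_job())"
```

```text
the job is handed in; nothing more can be done
None
```

The job is handed in at about 31 s of the 72 s allowed: the lens cell stayed about 0.5 mm off centre (0.8 mm at most) after release, and the frame is shut, with its bar at the fully shut position in both camera views and the gripper clear.

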